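# Scrub out the tilted tumbler drum with the long brush

## Task

Take the long round brush from its wooden rest and scrub the inside of the tilted polishing drum: push it straight in along the drum's axis until the bristle end presses gently on the sprung plate at the bottom, and do this three times, each time drawing it back until the bristle end is only just inside the mouth. The plate is set at a different depth every time, so feel for it and never push it hard. Then lay the brush back in the rest as it lay before, keep hold until it has settled into both notches, and only then let go; leave everything else on the bench alone.

Things in the scene. Friction and masses are not known exactly. Their poses are not given: they have to be found in the camera images.
- brush: The long brush, 200 mm, about 80 g. Origin half way along, on its centre line; x axis along it towards the handle's end (y, z may be rolled). Grey bristle head: stiff cylinder 40 mm across, from x = -100 to -45 mm; then a plain round wooden handle 18 mm across to x = +100 mm. At the start it lies level in the rest, handle end away from the robot
- bristle_end (a point): centre of the brush's bristle end face (brush x = -100 mm)
- rest: Fixed wooden rest: board 150 x 90 x 14 mm with two upright supports 10 mm thick at x = -30 and +30 mm, each with a 90-degree V notch open upwards, 45 mm wide at the top (74 mm up). Origin under its centre at bench height; x axis along the lying brush towards the handle's end. A brush in both notches has its centre line 65 mm up over the x axis, its origin above the rest's within 2 mm at the start
- drum: Fixed steel drum of a small tumbler in a grey stand (foot 190 x 130 mm, reaching back towards the robot). Inner radius 32 mm, outer 37 mm, 130 mm long. Origin at the centre of its mouth, 155 mm above the bench; z axis points out of the mouth along the drum's axis, 35 degrees above level, roughly away from the robot
- adjuster: Adjusting rod with a black knob at the drum's closed end, not to be handled; origin and axes are the drum's. It carries the round plate that closes the drum inside: the plate's face lies 55 to 100 mm behind the mouth, different every time and not told by this pose. The plate is sprung: it yields along the axis by up to 12 mm at about 0.9 N per mm, then is rigid
- block: Bystander, loose: plain steel bench block 55 x 55 x 28 mm; origin under its centre
- jar: Bystander, loose: small closed glass jar with a white cap, 48 mm across, 50 mm high; origin under its centre
- hammer: Bystander, loose: hammer lying on the bench, 200 mm long; origin at the middle of its length on the bench
- shortbrush: Bystander, loose: short flat brush lying on the bench, 130 mm long, not the one to use; origin at the middle of its length on the bench
- mandrel: Bystander, loose: standing tapered steel ring mandrel, 170 mm high on a 64 mm foot; origin under its centre
- bowl: Bystander, loose: white ceramic bowl 100 mm across, 35 mm high; origin under its centre
- brick: Bystander, loose: off-white soldering brick 110 x 70 x 30 mm; origin under its centre
- handle_end (a point): centre of the handle's end face (brush x = +100 mm). The last 60 mm of the handle stand clear of the rest and can be gripped from above
There are look-alikes about, which are no part of the job. There is more than one size of the brush; the one meant has the size given above.

How it is judged:
By the outcome, as a careful person would: the job done as asked, in the order asked, and still so for the second after the job is handed in, with the robot touching nothing.
It also fails if it takes over 67 s, if anything falls off the work surface, if the arm or the gripper's body presses on something with over 40 N, if the wrist force passes 120 N, or if a joint passes its speed limit or range.

## Robot

A 6-joint arm with a two-finger parallel gripper is mounted at the origin on the work surface. World frame = base frame: x ahead of the robot, y to its left, z up, the work surface at z = 0. Lengths are in mm, angles in rad, forces in N, time in s.
With the tool pointing down it reaches from about 275 to 1000 mm from the base axis. Payload 8.4 kg.
Tool frame: the origin (TCP) lies between the finger pads; the fingertips stand r.tips_ahead ahead of it and the grasp point (between the pads) lies 6 mm ahead of it (r.tips_ahead is the distance from the TCP to the fingertips, in mm); z points along the fingers, y is the line along which they close (so a half turn about z gives the same grasp; the last joint's range is limited). The gripper opens to 85 mm and grips with 20 to 120 N. Pads are 22 mm wide; open, the fingers measure 114 mm over their backs; the gripper's body (76 mm by 85 mm) begins 54 mm behind the grasp point. The pads swing forward as they close: fully open they stand 13 mm farther back than shut.
Start: joints at [1.185, 0.353, 1.633, -0, 1.155, -0.002], TCP at [234.028, 579.533, 256.281] pointing down, gripper open.
Joint ranges: [-2.63, 2.63], [-0.92, 2.1], [0.06, 2.66], [-1.3, 4.44], [0, 2.69], [-3.02, 3.02]. Speed limits (rad/s): [2.22, 2.22, 2.79, 3.14, 3.14, 3.14].

## Interface

Orientations are given as [roll, pitch, yaw] about the fixed x, y, z axes, in that order (R = Rz(yaw) Ry(pitch) Rx(roll)).
In Python, from rig import r gives the robot as it stands.
- The arm moves only by the tool carry_out, never from a script. Its arguments are lists of equal length, an entry for each row: "delta_pos": the shift along the tool's x, y, z in m, a list of three; "rot": the turn, a rotation vector about the tool's x, y, z in degrees, a list of three. A call has 1 to 8 rows; each row is the pose to reach, as a shift and turn from the pose commanded when the call began, along the tool's axes at that moment; what a row does not reach only later rows make up. A row lasts 1/8 s, in which the tool goes at most 62.5 mm and 10.7 degrees, less where a joint would pass 70% of its speed; a pose out of reach is approached as far as the arm can. A call with a gripper value outside its range is refused whole. "claw" is the finger opening in m, from 0 to 0.0854, set as the call begins (left out, the last holds). The fingers move at their own pace and stop on an object; "grip_force" is the grip in N (left out, the last holds). Time passes only in rows, so rows that repeat a pose let the fingers close. It gives the time, the measured TCP pose, the force, the opening and the grip force at its end, in the units of the state.
- r.sense(): the state, without advancing time (a new reading comes with each control period).
- r.grab_frame(name): name is "scene" or "side" or "wrist"; returns the picture (480x640x3 uint8, blue, green, red); there is no depth.
- r.camera_info(name): a dict with "fx", "fy", "cx", "cy" (pixels), "distortion" ([k1, k2, p1, p2, k3] as OpenCV has them; the pictures are not rectified), "pose" (4x4, takes a point from camera to world coordinates); the wrist camera has in their place "hand_eye" (4x4, takes a point from camera to tool coordinates, whose origin is the TCP and whose axes are the flange's). Camera axes: x right, y down, z forward; pixel columns grow to the right and rows downward; lengths in mm; the calibration is good to about 2 mm. A picture is of the moment at which its call begins: read the wrist's pose just before it. camera_info takes no time and is no camera call.
- r.sign_off(): hands the job in; it is judged then, once.
Trained networks look in the newest picture that a camera, given by its name, has taken for a name from the list of things; names that differ only in an ending like _2 or _b are one class to them, and where a whole thing is asked for, a point or a joint stands for the part that bears it (a point fixed in the world has none). Each returns a list of dicts, best first, with "p" (0 to 1); they miss things now and then, are a little off and sometimes report something else, mostly with a low value. They report only what shows in the picture. A call takes as long as a camera call. They do not tell look-alikes from the thing itself.
- r.recognise(thing, camera): "box" ([left, top, right, bottom] in pixels, round what is visible of it).
- r.cut_out(thing, camera): "mask" (480x640 bool, what is visible of it) and "box" ([left, top, right, bottom] in pixels, round what is visible of it).
The state is a dict: "clock": time; "qpos": joint angles; "qvel": joint speeds; "joint_efforts": joint torques, N m; "eef_pos": TCP position; "tcp_rot": TCP orientation; "contact_force": force on the tool from outside, world axes, zero at the start; "wrist_torque": the same for the moment, N m; "opening": opening from 0.0 (shut) to 1.0 (fully open); "grasp_force": force on a finger pad.
Only numpy, scipy, OpenCV 4.12 (cv2) and the standard library are available. Lean on these libraries where they do the work, as an engineer would, in place of code of your own. Each camera call takes 0.05 s, during which the arm holds its last target. There are 200 camera calls.

## Working session

There is one attempt and no reset: what is moved stays moved. The work goes in short steps, Python scripts to look and compute and a tool call to move; the robot and the scene stay as the last step left them, time stands still between calls to the robot, and variables do not carry over. Pictures are saved under pics/ and viewed, at most 10 in all, crops included, and the job is handed in when it is done.

Besides the shell and the picture viewer there is one more tool, called after "Emit:" as name(argument=value, ...) on one line, values as JSON. carry_out: Moves the arm, as the interface text tells. Its arguments: {"type":"object","properties":{"delta_pos":{"type":"array","items":{"type":"array","items":{"type":"number"}}},"rot":{"type":"array","items":{"type":"array","items":{"type":"number"}}},"claw":{"type":"number"},"grip_force":{"type":"number"}},"required":["delta_pos","rot"]}

```bash
ls; mkdir -p pics; python3 - <<'E'
from rig import r
import cv2,numpy as np
np.set_printoptions(precision=3,suppress=True)
print(r.sense(), r.tips_ahead)
for c in ("scene","side"):
    im=r.grab_frame(c); cv2.imwrite(f"pics/{c}0.png",im)
    i=r.camera_info(c); print(c,i)
    for t in ("brush","rest","drum","adjuster","handle_end","bristle_end","shortbrush"):
        print(t,[(round(d['p'],2),np.round(d['box']).tolist()) for d in r.recognise(t,c)])
print(r.camera_info("wrist"))
E
```

```text
pics
{'clock': 0.0, 'qpos': array([ 1.185,  0.354,  1.634,  0.   ,  1.155, -0.002]), 'qvel': array([-0.001,  0.   , -0.002,  0.001, -0.001, -0.001]), 'joint_efforts': array([ -0.005, -60.524, -34.206,  -0.   ,   0.009,  -0.   ]), 'eef_pos': array([233.838, 579.115, 255.542]), 'tcp_rot': array([-3.14 , -0.   ,  2.758]), 'contact_force': array([ 0.758,  0.599, -0.072]), 'wrist_torque': array([ 0.036, -0.038, -0.004]), 'grasp_force': 0.0, 'opening': 1.0029262558868042} 25.0
scene {'fx': 482.681849954817, 'fy': 482.681849954817, 'cx': 323.8077847875183, 'cy': 242.42401672559086, 'distortion': array([-0.112,  0.   ,  0.   ,  0.   ,  0.   ]), 'pose': array([[   0.762,    0.514,   -0.394,  891.156],
       [   0.648,   -0.603,    0.466, -499.854],
       [   0.002,   -0.61 ,   -0.792,  990.805],
       [   0.   ,    0.   ,    0.   ,    1.   ]])}
brush [(0.92, [98.0, 280.0, 201.0, 328.0]), (0.64, [221.0, 305.0, 312.0, 344.0])]
rest [(0.76, [230.0, 314.0, 306.0, 368.0])]
drum [(0.88, [344.0, 177.0, 395.0, 209.0])]
adjuster [(0.56, [372.0, 185.0, 380.0, 197.0])]
handle_end [(0.93, [99.0, 281.0
[... 768 characters left out ...]
0, 212.0])]
adjuster [(0.55, [242.0, 219.0, 253.0, 227.0])]
handle_end [(0.95, [364.0, 276.0, 420.0, 335.0]), (0.65, [298.0, 166.0, 318.0, 192.0]), (0.57, [292.0, 363.0, 378.0, 460.0])]
bristle_end [(0.96, [369.0, 271.0, 420.0, 336.0]), (0.69, [292.0, 365.0, 375.0, 460.0])]
shortbrush [(0.81, [296.0, 166.0, 317.0, 193.0])]
{'fx': 364.1646921223005, 'fy': 364.1646921223005, 'cx': 323.61290058968723, 'cy': 233.21611698980215, 'distortion': array([-0.071,  0.   ,  0.   ,  0.   ,  0.   ]), 'hand_eye': array([[   0.   ,   -0.946,   -0.324,   83.762],
       [   1.   ,    0.   ,   -0.   ,   -0.344],
       [   0.   ,   -0.324,    0.946, -117.344],
       [   0.   ,    0.   ,    0.   ,    1.   ]])}
```

View pics/scene0.png

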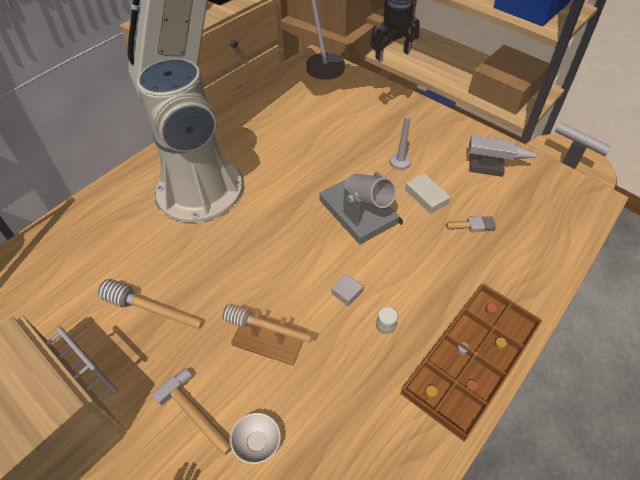

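View pics/side0.png

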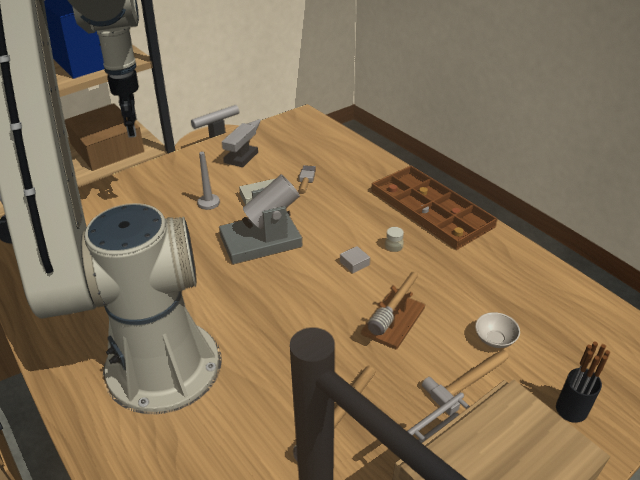

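The brush in the rest is at scene (268,323) / side (392,305). The other one, at scene (150,303), lies on the bench, so it is the look-alike. I'll confirm that in an enlarged crop and measure.

```bash
cat > h.py <<'E'
import numpy as np,cv2
from scipy.spatial.transform import Rotation as R
from rig import r
np.set_printoptions(precision=3,suppress=True)
def cam(n,st=None):
    i=r.camera_info(n); K=np.array([[i['fx'],0,i['cx']],[0,i['fy'],i['cy']],[0,0,1]])
    if n=='wrist':
        st=st or r.sense(); T=np.eye(4); T[:3,:3]=R.from_euler('xyz',st['tcp_rot']).as_matrix(); T[:3,3]=st['eef_pos']
        P=T@i['hand_eye']
    else: P=i['pose']
    return K,np.array(i['distortion']),P
def proj(c,X):
    K,d,P=c; W=np.linalg.inv(P)
    return cv2.projectPoints(np.asarray(X,float).reshape(-1,1,3),cv2.Rodrigues(W[:3,:3])[0],W[:3,3],K,d)[0].reshape(-1,2)
def ray(c,uv):
    K,d,P=c; p=cv2.undistortPoints(np.array(uv,float).reshape(1,1,2),K,d).ravel()
    v=P[:3,:3]@[p[0],p[1],1]; return P[:3,3],v/np.linalg.norm(v)
def atz(c,uv,z):
    o,v=ray(c,uv); return o+v*(z-o[2])/v[2]
def cyl(p0,p1,rad,n=40):
    a=(p1-p0)/np.linalg.norm(p1-p0); u=np.cross(a,[0,0,1.]);u/=np.linalg.norm(u);w=np.cross(a,u)
    t=np.linspace(0,2*np.pi,n); ring=rad*(np.cos(t)[:,None]*u+np.sin(t)[:,None]*w)
    return np.vstack([p0+ring,p1+ring])
def mask_of(c,parts):
    m=np.zeros((480*4,640*4),np.uint8)
    for X in parts:
        h=cv2.convexHull((proj(c,X)*4).astype(np.int32)); cv2.fillConvexPoly(m,h,255)
    return cv2.resize(m,(640,480),interpolation=cv2.INTER_AREA)/255.
def brush_parts(x,y,yaw,z=65,el=0):
    a=np.array([np.cos(yaw)*np.cos(el),np.sin(yaw)*np.cos(el),np.sin(el)]);o=np.array([x,y,z])
    return [cyl(o-100*a,o-45*a,20),cyl(o-45*a,o+100*a,9)]
def drum_parts(x,y,yaw):
    e=np.radians(35);a=np.array([np.cos(yaw)*np.cos(e),np.sin(yaw)*np.cos(e),np.sin(e)]);o=np.array([x,y,155.])
    return [cyl(o,o-130*a,37)]
E
python3 - <<'E'
from h import *
ims={c:cv2.imread(f"pics/{c}0.png") for c in("scene","side")}
def crop(c,x,y,w=100,h=75): return cv2.resize(ims[c][y:y+h,x:x+w],(400,300),interpolation=cv2.INTER_CUBIC)
cv2.imwrite("pics/crop1.png",np.vstack([np.hstack([crop("scene",220,295),crop("side",345,270)]),np.hstack([crop("scene",315,165),crop("side",215,170)])]))
C={c:cam(c) for c in ims}
M={}
for c in ims:
    r.grab_frame(c)
    for t in("brush","drum"):
        for d in r.cut_out(t,c):
            b=d['box'];m=d['mask'];print(c,t,d['p'],np.round(b),m.sum())
            want={'scenebrush':(268,323),'sidebrush':(392,305),'scenedrum':(370,193),'sidedrum':(270,200)}[c+t]
            if b[0]<want[0]<b[2] and b[1]<want[1]<b[3] and c+t not in M: M[c+t]=m
np.savez("m.npz",**M)
for c,uv in(("scene",(310,338)),("scene",(226,315)),("side",(413,276)),("side",(378,328))): print(c,uv,atz(C[c],uv,65))
for c,uv in(("scene",(378,190)),("side",(287,190))): print(c,uv,atz(C[c],uv,155))
E
```

```text
scene brush 0.93 [224. 305. 312. 346.] 969
scene brush 0.8 [ 98. 284. 199. 331.] 1307
scene brush 0.5 [390. 115. 406. 168.] 488
side brush 0.86 [367. 274. 416. 336.] 895
side brush 0.8 [294. 369. 375. 456.] 455
side drum 0.96 [245. 175. 298. 228.] 1475
scene (310, 338) [ 573.575 -168.318   65.   ]
scene (226, 315) [ 398.043 -246.466   65.   ]
side (413, 276) [ 566.215 -170.862   65.   ]
side (378, 328) [ 395.165 -243.477   65.   ]
scene (378, 190) [471.919 196.161 155.   ]
side (287, 190) [464.606 185.16  155.   ]
```

View pics/crop1.png

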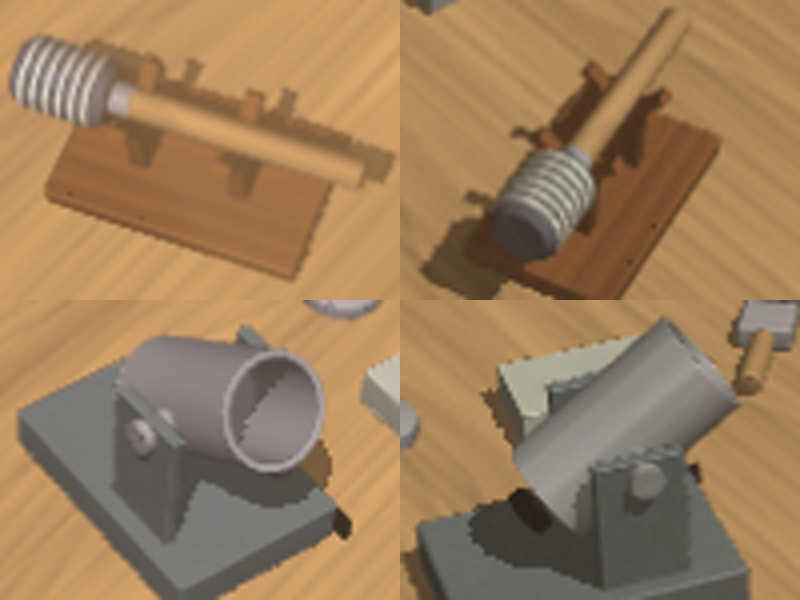

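Crop: top row is the rest brush seen by both cameras. The head is at scene (237,315) and the handle end at (309,339), lying in two notches, so it is the one meant. Bottom row is the drum: mouth rim centre at about scene (383,192), side mouth corners at about (281,174) and (300,195).

```bash
python3 - <<'E'
from h import *
from scipy.optimize import minimize,least_squares
C={c:cam(c) for c in("scene","side")}
M=np.load("m.npz")
def res(p,cs,z=65):
    return sum(np.abs(mask_of(C[c],brush_parts(p[0],p[1],p[2],z))-M[c+'brush']).sum() for c in cs)
for cs in(("scene",),("side",),("scene","side")):
    s=minimize(res,[483,-207,.41],args=(cs,),method='Nelder-Mead',options=dict(initial_simplex=[[483,-207,.41],[493,-207,.41],[483,-197,.41],[483,-207,.5]]))
    print('brush',cs,s.x,s.fun)
def bb(q): return np.r_[q.min(0),q.max(0)]
def dres(p,w=(1,1)):
    X=drum_parts(*p)[0]; a=bb(proj(C['scene'],X[:40])); q=proj(C['side'],X); b=bb(q[:40]); f=bb(q)
    return np.r_[w[0]*(a-[370.8,176.8,396.2,208.2]), w[1]*np.array([b[1]-174.4,b[2]-300,f[0]-243])]
for w in((1,1),(1,0.05),(.05,1)):
    s=least_squares(dres,[470,190,.4],args=(w,)); print('drum',s.x,s.fun)
# the other brush's length, lying on bench
p=atz(C['scene'],(100,287),20);q=atz(C['scene'],(201,325),9);print(np.linalg.norm(p-q))
E
```

```text
brush ('scene',) [ 485.053 -205.335    0.376] 142.5921568627451
brush ('side',) [ 481.377 -204.976    0.364] 87.36470588235294
brush ('scene', 'side') [ 481.966 -204.953    0.369] 251.42745098039214
drum [486.044 198.837  -0.243] [-0.241 -0.19  -0.297 -0.625 -0.704  0.665  0.12 ]
drum [487.321 198.163  -0.242] [ 0.025  0.211 -0.029 -0.205 -0.038  0.062  0.035]
drum [483.267 200.338  -0.136] [-0.002 -0.054 -0.083 -0.072 -0.006  0.009 -0.003]
278.3849622841923
```

```bash
cat >> h.py <<'E'
def go(pos,Rm,ref=None):
    """delta_pos (m, tool axes) and rotvec (deg) from measured pose to target"""
    st=r.sense(); R0=R.from_euler('xyz',st['tcp_rot'])
    d=R0.inv().apply(np.array(pos)-st['eef_pos'])/1000; w=(R0.inv()*R.from_matrix(Rm)).as_rotvec(degrees=True)
    print('t',st['clock'],'pos',st['eef_pos'],'F',st['contact_force'],'-> d',np.round(d,4),'rot',np.round(w,2))
def down(yaw): return R.from_euler('xyz',[np.pi,0,yaw]).as_matrix()
E
python3 -c "
from h import *
go([568,180,300],down(-.2))"
```

```text
t 1.1 pos [234.027 579.532 256.295] F [ 0.387 -0.058  0.417] -> d [-0.459 -0.245 -0.044] rot [ -0.    -0.   169.47]
```

Emit:
carry_out(delta_pos=[[-0.055,-0.03,-0.01],[-0.11,-0.06,-0.02],[-0.165,-0.09,-0.03],[-0.22,-0.12,-0.044],[-0.275,-0.15,-0.044],[-0.33,-0.18,-0.044],[-0.4,-0.21,-0.044],[-0.459,-0.245,-0.044]], rot=[[0,0,10],[0,0,20],[0,0,30],[0,0,40],[0,0,50],[0,0,60],[0,0,70],[0,0,80]])

```text
clock: 2.1
eef_pos: [554.0, 197.8, 300.6]
tcp_rot: [3.141, -0.001, 1.356]
contact_force: [1.0, 0.9, -0.1]
opening: 0.999
grasp_force: 0.0
```

Emit:
carry_out(delta_pos=[[0,0,0],[0,0,0],[0,0,0],[0,0,0],[0,0,0],[0,0,0],[0,0,0],[0,0,0]], rot=[[0,0,10.5],[0,0,21],[0,0,31.5],[0,0,42],[0,0,52.5],[0,0,63],[0,0,73.5],[0,0,84]])

```text
clock: 3.1
eef_pos: [552.6, 199.4, 300.3]
tcp_rot: [-3.142, -0.0, -0.111]
contact_force: [-0.5, 0.5, -0.1]
opening: 1.0
grasp_force: 0.0
```

```bash
python3 - <<'E'
from h import *
st=r.sense(); im=r.grab_frame("wrist"); cv2.imwrite("pics/w1.png",im)
import json; json.dump({k:np.asarray(v).tolist() for k,v in st.items()},open("w1.json","w"))
print(st['qpos'],st['eef_pos'],st['tcp_rot'],st['clock'])
C=cam('wrist',st)
v=im.copy()
for yaw,col in((-.243,(0,0,255)),(-.136,(0,255,0))):
    X=drum_parts(486,199,yaw)[0]
    for k in(0,40): cv2.polylines(v,[proj(C,X[k:k+40]).astype(int)],True,col,1)
cv2.imwrite("pics/w1v.png",v)
for d in r.cut_out("drum","wrist"): print(d['p'],d['box']); 
E
```

```text
[0.344 0.256 1.667 0.    1.218 2.025] [552.615 199.439 300.298] [-3.142 -0.    -0.111] 3.1
0.88 [282.3, 265.4, 376.6, 389.1]
```

View pics/w1v.png

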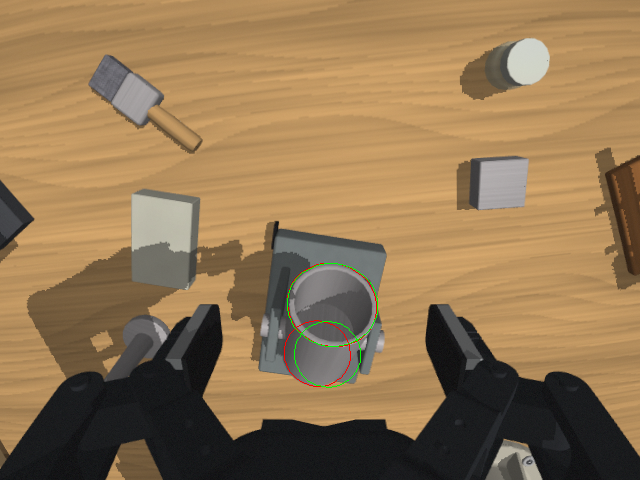

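```bash
python3 - <<'E'
from h import *
import json
from scipy.optimize import minimize
st={k:np.array(v) for k,v in json.load(open("w1.json")).items()}
C=cam('wrist',st)
for z in(10,20):
    a=atz(C,(277,230),z);b=atz(C,(386,249),z);e=b-a; c=atz(C,(260,370),z)
    print('front edge normal yaw',np.arctan2(e[0],-e[1]) ,np.linalg.norm(e), 'side yaw',np.arctan2(*(a-c)[1::-1]), (a+b)/2)
r.grab_frame("wrist"); m=r.cut_out("drum","wrist")[0]['mask']
f=lambda p: np.abs(mask_of(C,drum_parts(*p))-m).sum()
s=minimize(f,[485,199,-.2],method='Nelder-Mead',options=dict(initial_simplex=[[485,199,-.2],[492,199,-.2],[485,206,-.2],[485,199,-.1]])); print(s.x,s.fun,m.sum())
E
```

```text
front edge normal yaw -0.2934243580048356 132.34661830081419 side yaw -0.2691924853715827 [487.593 196.101  10.   ]
front edge normal yaw -0.29342435800483524 129.10000131939674 side yaw -0.2691924853715827 [491.215 195.951  20.   ]
[484.244 198.413  -0.282] 184.1176470588235 8660
```

```bash
python3 -c "
from h import *
go([552,-178,200],down(.369))"
```

```text
t 3.3 pos [552.627 199.437 300.309] F [-0.16   0.157  0.656] -> d [0.037 0.376 0.1  ] rot [  0.    -0.   -26.88]
```

Emit:
carry_out(delta_pos=[[0.005,0.06,0.0],[0.01,0.12,0.0],[0.015,0.18,0.0],[0.02,0.24,0.03],[0.025,0.3,0.06],[0.03,0.35,0.09],[0.037,0.376,0.1],[0.037,0.376,0.1]], rot=[[0,0,-5],[0,0,-10],[0,0,-15],[0,0,-20],[0,0,-25],[0,0,-26.9],[0,0,-26.9],[0,0,-26.9]])

```text
clock: 4.3
eef_pos: [549.6, -180.2, 199.1]
tcp_rot: [-3.141, 0.001, 0.365]
contact_force: [0.5, 0.4, -0.4]
opening: 1.001
grasp_force: 0.0
```

```bash
python3 - <<'E'
from h import *
from scipy.optimize import minimize
st=r.sense(); im=r.grab_frame("wrist")
C=cam('wrist',st); v=im.copy()
for X in brush_parts(482,-205,.369):
    for k in(0,40): cv2.polylines(v,[proj(C,X[k:k+40]).astype(int)],True,(0,0,255),1)
cv2.imwrite("pics/w2v.png",v)
for d in r.cut_out("brush","wrist"):
    print(d['p'],np.round(d['box']),d['mask'].sum())
    if 'm' not in dir(): m=d['mask']
f=lambda p: np.abs(mask_of(C,brush_parts(*p))-m).sum()
s=minimize(f,[482,-205,.369],method='Nelder-Mead',options=dict(initial_simplex=[[482,-205,.369],[488,-205,.369],[482,-200,.369],[482,-205,.41]])); print(s.x,s.fun)
x,y,w=s.x
go([x+75*np.cos(w),y+75*np.sin(w),71],down(w))
E
```

```text
0.62 [298. 192. 349. 430.] 6917
[ 481.602 -204.935    0.375] 542.9882352941175
t 4.4 pos [ 550.138 -178.202  200.361] F [0.106 0.753 0.349] -> d [ 0.001 -0.     0.129] rot [-0.02  0.   -0.48]
```

View pics/w2v.png

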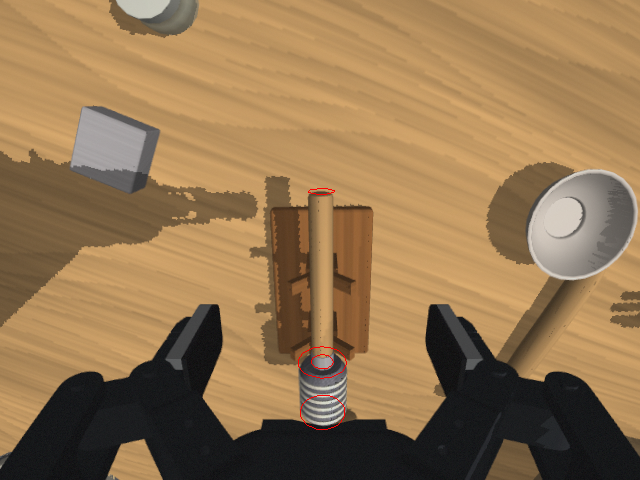

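Emit:
carry_out(delta_pos=[[0.001,0,0.03],[0.001,0,0.06],[0.001,0,0.09],[0.001,0,0.115],[0.001,0,0.129],[0.001,0,0.129],[0.001,0,0.129]], rot=[[0,0,-0.5],[0,0,-0.5],[0,0,-0.5],[0,0,-0.5],[0,0,-0.5],[0,0,-0.5],[0,0,-0.5]], claw=0.05, grip_force=80)

```text
clock: 5.28
eef_pos: [551.9, -177.9, 72.4]
tcp_rot: [3.141, -0.001, 0.374]
contact_force: [0.9, 0.2, -0.0]
opening: 0.585
grasp_force: 0.0
```

Emit:
carry_out(delta_pos=[[0,0,0],[0,0,0],[0,0,0],[0,0,0],[0,0,0],[0,0,0]], rot=[[0,0,0],[0,0,0],[0,0,0],[0,0,0],[0,0,0],[0,0,0]], claw=0.0)

```text
clock: 6.02
eef_pos: [551.4, -177.9, 71.5]
tcp_rot: [3.142, -0.0, 0.374]
contact_force: [-0.2, 3.9, 5.7]
opening: 0.189
grasp_force: 78.0
```

```bash
python3 - <<'E'
from h import *
s=r.sense();print(s)
E
```

```text
{'clock': 6.025, 'qpos': array([-0.315,  0.517,  1.864,  0.   ,  0.76 ,  0.882]), 'qvel': array([ 0.001, -0.003,  0.001,  0.001, -0.   ,  0.001]), 'joint_efforts': array([ -1.747, -58.607, -22.872,  -0.711,  -0.371,  -0.121]), 'eef_pos': array([ 551.372, -177.894,   71.505]), 'tcp_rot': array([ 3.142, -0.   ,  0.374]), 'contact_force': array([-0.245,  3.898,  5.705]), 'wrist_torque': array([ 0.403,  0.12 , -0.131]), 'grasp_force': 77.99389243125916, 'opening': 0.18902724755977215}
```

```bash
cat >> h.py <<'E'
DY=-.28; DO=np.array([485.5,198.5,155.]); e35=np.radians(35)
A=np.array([np.cos(e35)*np.cos(DY),np.cos(e35)*np.sin(DY),np.sin(e35)])
Z=np.array([np.sin(e35)*np.cos(DY),np.sin(e35)*np.sin(DY),-np.cos(e35)])
RD=np.column_stack([A,np.cross(Z,A),Z])
GX=175.
def tcp_at(depth): return DO+(GX-depth)*A-6*Z
E
python3 -c "
from h import *
go([551.4,-178,290],down(.374)); go(tcp_at(-80),RD);print(tcp_at(-80))"
```

```text
t 6.025 pos [ 551.372 -177.894   71.505] F [-0.245  3.898  5.705] -> d [ 0.     0.    -0.218] rot [ 0.01 -0.03 -0.02]
t 6.025 pos [ 551.372 -177.894   71.505] F [-0.245  3.898  5.705] -> d [ 0.239 -0.249 -0.235] rot [-11.44  33.7   36.26]
[682.941 141.725 306.177]
```

Emit:
carry_out(delta_pos=[[0,0,-0.01],[0,0,-0.03],[0,0,-0.06],[0,0,-0.1],[0,0,-0.14],[0,0,-0.18],[0,0,-0.21],[0,0,-0.22]], rot=[[0,0,0],[0,0,0],[0,0,0],[0,0,0],[0,0,0],[0,0,0],[0,0,0],[0,0,0]])

```text
clock: 7.02
eef_pos: [551.7, -178.4, 293.4]
tcp_rot: [3.139, -0.002, 0.374]
contact_force: [0.3, 0.8, -1.1]
opening: 0.183
grasp_force: 78.0
```

```bash
python3 - <<'E'
from h import *
go(tcp_at(-80),RD)
s=r.sense();print(s['grasp_force'],s['contact_force'],s['wrist_torque'],s['qpos'])
E
```

```text
t 7.025 pos [ 551.663 -178.45   293.39 ] F [ 0.27   0.76  -1.081] -> d [ 0.239 -0.25  -0.013] rot [-11.35  33.56  36.28]
77.97086119651794 [ 0.27   0.76  -1.081] [ 0.051 -0.14  -0.019] [-0.315  0.248  1.694 -0.     1.197  0.882]
```

Emit:
carry_out(delta_pos=[[0.03,-0.031,-0.012],[0.06,-0.062,-0.02],[0.09,-0.094,-0.025],[0.12,-0.125,-0.025],[0.15,-0.156,-0.02],[0.18,-0.19,-0.015],[0.215,-0.225,-0.013],[0.239,-0.25,-0.013]], rot=[[-1.4,4.2,4.5],[-2.8,8.4,9],[-4.3,12.6,13.6],[-5.7,16.8,18.1],[-7.1,21,22.7],[-8.5,25.2,27.2],[-10,29.4,31.7],[-11.35,33.6,36.3]])

```text
clock: 8.02
eef_pos: [680.2, 138.0, 302.6]
tcp_rot: [3.136, -0.597, -0.268]
contact_force: [0.5, -1.4, -0.9]
opening: 0.184
grasp_force: 78.1
```

Emit:
carry_out(delta_pos=[[0,0,0],[0,0,0]], rot=[[0,0,0],[0,0,0]])

```text
clock: 8.28
eef_pos: [679.6, 136.2, 302.8]
tcp_rot: [3.133, -0.594, -0.263]
contact_force: [-0.0, 0.2, 0.3]
opening: 0.181
grasp_force: 78.2
```

```bash
python3 - <<'E'
from h import *
st=r.sense(); print(st['tcp_rot'],st['qpos'],st['wrist_torque'])
go(tcp_at(-80),RD)
ims=[r.grab_frame(c) for c in("wrist","scene","side")]
V=[]
R0=R.from_euler('xyz',st['tcp_rot']).as_matrix(); g=st['eef_pos']+6*R0[:,2]; a=R0[:,0]
for c,im in zip(("wrist","scene","side"),ims):
    C=cam(c,st)
    for X in [cyl(g-175*a,g-120*a,20),cyl(g-120*a,g+25*a,9)]:
        for k in(0,40): cv2.polylines(im,[proj(C,X[k:k+40]).astype(int)],True,(0,0,255),1)
    X=np.vstack([cyl(DO,DO-130*A,37),cyl(DO,DO-130*A,32)])
    for k in(0,40,80): cv2.polylines(im,[proj(C,X[k:k+40]).astype(int)],True,(0,255,0),1)
cr=lambda im,x,y:cv2.resize(im[y:y+105,x:x+140],(400,300))
cv2.imwrite("pics/pre.png",np.vstack([np.hstack([cv2.resize(ims[0][180:480,120:520],(400,300)),cr(ims[1],330,130)]),np.hstack([cr(ims[2],230,110),cv2.resize(ims[2],(400,300))])]))
E
```

```text
[ 3.133 -0.594 -0.263] [ 0.346  0.232  1.821 -0.559  0.666  2.553] [0.077 0.337 0.01 ]
t 8.275 pos [679.613 136.169 302.785] F [-0.017  0.187  0.289] -> d [ 0.003 -0.006 -0.002] rot [-0.04  0.96  0.8 ]
```

View pics/pre.png

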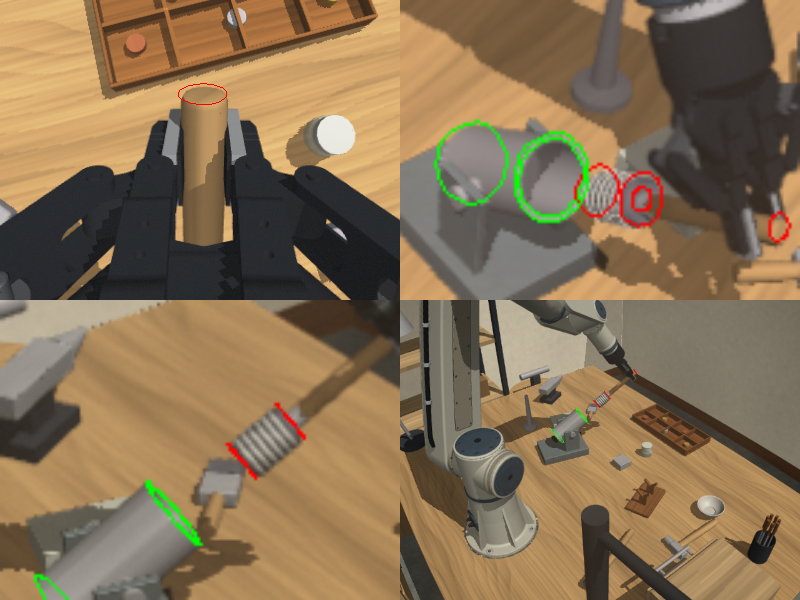

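Overlays fit: the brush head (scene ~(600,190) in the crop) lines up on the drum axis, and the rim matches. Correcting the pose, then going in to 45 mm deep.

Emit:
carry_out(delta_pos=[[0.003,-0.006,-0.002],[0.003,-0.006,-0.002],[-0.012,-0.006,-0.002],[-0.027,-0.006,-0.002],[-0.042,-0.006,-0.002],[-0.057,-0.006,-0.002],[-0.062,-0.006,-0.002],[-0.062,-0.006,-0.002]], rot=[[0,1,0.8],[0,1,0.8],[0,1,0.8],[0,1,0.8],[0,1,0.8],[0,1,0.8],[0,1,0.8],[0,1,0.8]])

```text
clock: 9.43
eef_pos: [631.0, 156.0, 270.6]
tcp_rot: [-3.139, -0.614, -0.283]
contact_force: [-1.0, 0.2, -0.5]
opening: 0.185
grasp_force: 78.2
```

```bash
cat > q.py <<'E'
from h import *
import sys
st=r.sense(); R0=R.from_euler('xyz',st['tcp_rot']).as_matrix(); g=st['eef_pos']+6*R0[:,2]
tip=g-GX*R0[:,0]-DO
print('depth',-tip@A,'off y,z',tip@RD[:,1],tip@Z,'grip off',(g-DO)@RD[:,1],(g-DO)@Z,'F axial',st['contact_force']@A,'Fy,z',st['contact_force']@RD[:,1],st['contact_force']@Z,'T',st['wrist_torque'])
go(tcp_at(float(sys.argv[1])),RD)
E
python3 q.py 45
```

```text
depth -15.500818998717147 off y,z 0.24541799633348393 -1.3137390317977857 grip off 0.6176755278557392 -1.7833257042990152 F axial -1.0822687629218697 Fy,z 0.047636733333701636 -0.17878267700558528 T [ 0.072  0.249 -0.031]
t 9.425 pos [630.995 156.01  270.633] F [-0.964  0.228 -0.474] -> d [-0.06  -0.001  0.002] rot [-0.09 -0.15 -0.12]
```

Emit:
carry_out(delta_pos=[[-0.012,0,0.001],[-0.024,0,0.001],[-0.036,0,0.001],[-0.048,0,0.001],[-0.06,0,0.001],[-0.06,0,0.001]], rot=[[0,0,0],[0,0,0],[0,0,0],[0,0,0],[0,0,0],[0,0,0]])

```text
clock: 10.18
eef_pos: [583.7, 169.7, 234.5]
tcp_rot: [-3.14, -0.613, -0.282]
contact_force: [0.3, 0.8, -1.6]
opening: 0.184
grasp_force: 78.2
```

```bash
python3 q.py 51
```

```text
depth 45.55982873683607 off y,z 0.3145272066211585 -0.08815824245143716 grip off 0.5557291139296895 -0.40470553314660973 F axial -0.9022440023466523 Fy,z -0.8516376423174529 1.3774121306982372 T [ 0.049  0.255 -0.019]
t 10.175 pos [583.707 169.675 234.484] F [ 0.284  0.804 -1.646] -> d [-0.005 -0.001  0.   ] rot [-0.06 -0.1  -0.08]
```

Emit:
carry_out(delta_pos=[[-0.003,0,0],[-0.006,0,0],[-0.006,0,0],[-0.006,0,0]], rot=[[0,0,0],[0,0,0],[0,0,0],[0,0,0]])

```text
clock: 10.68
eef_pos: [580.3, 171.0, 232.1]
tcp_rot: [-3.138, -0.614, -0.283]
contact_force: [0.6, -0.0, -1.2]
opening: 0.183
grasp_force: 78.2
```

Emit:
carry_out(delta_pos=[[-0.002,0,0],[-0.004,0,0],[-0.004,0,0],[-0.004,0,0]], rot=[[0,0,0],[0,0,0],[0,0,0],[0,0,0]])

```text
clock: 11.18
eef_pos: [577.0, 171.9, 229.7]
tcp_rot: [-3.138, -0.614, -0.283]
contact_force: [0.1, 0.5, -0.6]
opening: 0.183
grasp_force: 78.2
```

Emit:
carry_out(delta_pos=[[-0.0025,0,0],[-0.005,0,0],[-0.005,0,0],[-0.005,0,0]], rot=[[0,0,0],[0,0,0],[0,0,0],[0,0,0]])

```text
clock: 11.68
eef_pos: [573.2, 173.0, 227.1]
tcp_rot: [-3.138, -0.614, -0.283]
contact_force: [-0.9, -0.4, -0.9]
opening: 0.188
grasp_force: 78.2
```

Emit:
carry_out(delta_pos=[[-0.0025,0,0],[-0.005,0,0],[-0.005,0,0],[-0.005,0,0]], rot=[[0,0,0],[0,0,0],[0,0,0],[0,0,0]])

```text
clock: 12.18
eef_pos: [570.0, 173.5, 225.7]
tcp_rot: [-3.138, -0.61, -0.282]
contact_force: [0.8, -0.3, -0.6]
opening: 0.18
grasp_force: 78.2
```

Emit:
carry_out(delta_pos=[[-0.002,0,0],[-0.004,0,0],[-0.004,0,0],[-0.004,0,0]], rot=[[0,0,0],[0,0,0],[0,0,0],[0,0,0]])

```text
clock: 12.68
eef_pos: [567.4, 173.8, 224.6]
tcp_rot: [-3.139, -0.608, -0.28]
contact_force: [-0.0, 0.0, -0.9]
opening: 0.18
grasp_force: 78.2
```

```bash
python3 q.py 67
```

```text
depth 65.02260481653147 off y,z 1.0070928350428827 -2.47783342936939 grip off 1.0524373980709592 -1.8982832953997093 F axial -0.5444678659420272 Fy,z -0.014930896020809405 0.6935664927853267 T [0.12  0.242 0.023]
t 12.675 pos [567.445 173.823 224.561] F [-0.042  0.028 -0.88 ] -> d [-0.002 -0.001  0.002] rot [-0.16  0.19 -0.02]
```

Emit:
carry_out(delta_pos=[[-0.002,-0.001,0.001],[-0.004,-0.001,0.002],[-0.005,-0.001,0.002],[-0.005,-0.001,0.002]], rot=[[0,0.2,0],[0,0.2,0],[0,0.2,0],[0,0.2,0]])

```text
clock: 13.18
eef_pos: [566.1, 174.4, 222.7]
tcp_rot: [-3.139, -0.605, -0.278]
contact_force: [0.2, -0.0, -0.9]
opening: 0.183
grasp_force: 78.2
```

```bash
python3 q.py 75
```

```text
depth 67.3208179113634 off y,z 1.209160159818732 -2.1940939513255073 grip off 0.8691631293719387 -1.1787790785224053 F axial -0.3218506689881117 Fy,z -0.03546662334107095 0.8153984240027595 T [0.113 0.27  0.02 ]
t 13.175 pos [566.092 174.397 222.661] F [ 0.206 -0.022 -0.853] -> d [-0.008 -0.001  0.001] rot [-0.22  0.33  0.11]
```

```bash
python3 -c "
from h import *
s=r.sense();print(s['qpos'],s['qvel'],s['joint_efforts'],s['tcp_rot'],s['eef_pos'])"
```

```text
[ 0.514  0.203  2.078 -0.839  0.573  3.017] [-0.001 -0.    -0.001  0.     0.001  0.   ] [  0.008 -45.075 -29.638  -1.856  -0.445   0.001] [-3.139 -0.605 -0.278] [566.092 174.397 222.661]
```

J6 is at its range limit. The brush is round, so I can roll the tool about the brush axis instead. I'll fit the arm's kinematics from the logged poses and choose a roll.

```bash
cat > k.py <<'E'
from h import *
from scipy.optimize import least_squares
D=[([1.185,.354,1.634,0,1.155,-.002],[233.838,579.115,255.542]),([.344,.256,1.667,0,1.218,2.025],[552.615,199.439,300.298]),
([-.315,.517,1.864,0,.76,.882],[551.372,-177.894,71.505]),([-.315,.248,1.694,0,1.197,.882],[551.663,-178.45,293.39]),
([.346,.232,1.821,-.559,.666,2.553],[679.613,136.169,302.785]),([.514,.203,2.078,-.839,.573,3.017],[566.092,174.397,222.661])]
def ori(q): return R.from_euler('ZYZYZ',[q[0],q[1]+q[2],q[3],q[4],q[5]+np.pi/2]).as_matrix()
def fk(q,p):
    h,a1,a2,L,o,b=p; c=q[1]+q[2]
    rr=o+a1*np.sin(q[1])+a2*np.sin(c)+b*np.cos(c); z=h+a1*np.cos(q[1])+a2*np.cos(c)-b*np.sin(c)
    M=ori(q); return np.array([rr*np.cos(q[0]),rr*np.sin(q[0]),z])+L*M[:,2],M
s=least_squares(lambda p:np.r_[np.concatenate([fk(q,p)[0]-x for q,x in D]),.01*p[4],.01*p[5]],[400,450,450,250,0,0]); P=s.x
def ik(pos,Rm,q0):
    f=lambda q:(lambda x,M:np.r_[(x-pos)/100,(M-Rm).ravel()])(*fk(q,P))
    t=least_squares(f,q0,bounds=([-2.63,-.92,.06,-1.3,0,-9],[2.63,2.1,2.66,4.44,2.69,9])); return t.x,np.abs(t.fun).max()
E
python3 - <<'E'
from k import *
print(P,np.abs(s.fun).max())
print(R.from_matrix(ori(D[5][0])).as_euler('xyz'),R.from_matrix(ori(D[4][0])).as_euler('xyz'))
for phi in range(-60,75,15):
    out=[]
    q=np.array(D[4][0])
    # walk phi
    Rp=RD@R.from_euler('x',phi,degrees=True).as_matrix()
    for dep in(-80,0,50,80,108):
        pos=DO+(GX-dep)*A-6*Rp[:,2]
        q,e=ik(pos,Rp,q); out.append((dep,q.round(2).tolist(),round(e,3)))
    print(phi,*[o for o in out if o[0] in(-80,50,108)])
E
```

```text
Traceback (most recent call last):
  File "k.py", line 11, in <module>
    s=least_squares(lambda p:np.r_[np.concatenate([fk(q,p)[0]-x for q,x in D]),.01*p[4],.01*p[5]],[400,450,450,250,0,0]); P=s.x
  File "k.py", line 11, in <lambda>
    s=least_squares(lambda p:np.r_[np.concatenate([fk(q,p)[0]-x for q,x in D]),.01*p[4],.01*p[5]],[400,450,450,250,0,0]); P=s.x
                                                   ~~^^^^^
  File "k.py", line 10, in fk
    M=ori(q); return np.array([rr*np.cos(q[0]),rr*np.sin(q[0]),z])+L*M[:,2],M
  File "k.py", line 6, in ori
    def ori(q): return R.from_euler('ZYZYZ',[q[0],q[1]+q[2],q[3],q[4],q[5]+np.pi/2]).as_matrix()
                       ~~~~~~~~~~~~^^^^^^^^^^^^^^^^^^^^^^^^^^^^^^^^^^^^^^^^^^^^^^^^^
  File "scipy/spatial/transform/_rotation.pyx", line 1413, in scipy.spatial.transform._rotation.Rotation.from_euler
ValueError: Expected axis specification to be a non-empty string of upto 3 characters, got ZYZYZ
```

```bash
sed -i "s/^def ori.*/def ori(q): return (R.from_euler('ZYZ',[q[0],q[1]+q[2],q[3]])*R.from_euler('YZ',[q[4],q[5]+np.pi\/2])).as_matrix()/" k.py
cat > k2.py <<'E'
from k import *
print(P,np.abs(s.fun).max())
print(R.from_matrix(ori(D[5][0])).as_euler('xyz'),R.from_matrix(ori(D[4][0])).as_euler('xyz'))
for phi in range(-60,75,15):
    out=[]
    q=np.array(D[4][0])
    Rp=RD@R.from_euler('x',phi,degrees=True).as_matrix()
    for dep in(-80,0,50,80,108):
        pos=DO+(GX-dep)*A-6*Rp[:,2]
        q,e=ik(pos,Rp,q); out.append((dep,q.round(2).tolist(),round(e,3)))
    print(phi,*[o for o in out if o[0] in(-80,50,108)])
E
python3 k2.py
```

```text
[292.841 563.994 493.363 314.987   1.143  56.038] 1.6761500898706743
[-3.14  -0.605 -0.278] [ 3.132 -0.594 -0.262]
-60 (-80, [0.57, 0.75, 1.29, -0.94, 1.8, 2.91], np.float64(0.0)) (50, [0.68, 0.74, 1.49, -0.84, 1.75, 3.13], np.float64(0.0)) (108, [0.73, 0.76, 1.57, -0.79, 1.72, 3.22], np.float64(0.0))
-45 (-80, [0.56, 0.6, 1.43, -0.88, 1.54, 2.91], np.float64(0.0)) (50, [0.68, 0.6, 1.64, -0.83, 1.49, 3.12], np.float64(0.0)) (108, [0.74, 0.61, 1.71, -0.8, 1.46, 3.22], np.float64(0.0))
-30 (-80, [0.53, 0.46, 1.57, -0.83, 1.27, 2.88], np.float64(0.0)) (50, [0.66, 0.45, 1.78, -0.84, 1.22, 3.11], np.float64(0.0)) (108, [0.73, 0.46, 1.86, -0.83, 1.19, 3.22], np.float64(0.0))
-15 (-80, [0.46, 0.33, 1.7, -0.75, 0.98, 2.79], np.float64(0.0)) (50, [0.6, 0.31, 1.92, -0.84, 0.92, 3.07], np.float64(0.0)) (108, [0.67, 0.32, 2.01, -0.88, 0.9, 3.21], np.float64(0.0))
0 (-80, [0.36, 0.23, 1.82, -0.59, 0.67, 2.6], np.float64(0.0)) (50, [0.5, 0.21, 2.05, -0.82, 0.58, 2.98], np.float64(0.0)) (108, [0.58, 0.21, 2.14, -0.94, 0.57, 3.19], np.float64(0.0))
15 (-80, [0.22, 0.18, 1.91, -0.1, 0.4, 2.07], np.float64(0.0)) (50, [0.34, 0.15, 2.15, -0.54, 0.22, 2.6], np.float64(0.0)) (108, [0.42, 0.15, 2.25, -1.03, 0.18, 3.16], np.float64(0.0))
30 (-80, [0.06, 0.19, 1.96, 0.89, 0.4, 1.01], np.float64(0.0)) (50, [0.15, 0.16, 2.22, 1.52, 0.25, 0.42], np.float64(0.0)) (108, [0.21, 0.17, 2.33, 2.06, 0.24, -0.1], np.float64(0.0))
45 (-80, [-0.08, 0.26, 1.98, 1.38, 0.68, 0.45], np.float64(0.0)) (50, [-0.03, 0.25, 2.24, 1.74, 0.64, 0.04], np.float64(0.0)) (108, [0.0, 0.28, 2.35, 1.95, 0.65, -0.18], np.float64(0.0))
60 (-80, [-0.19, 0.39, 1.95, 1.52, 0.99, 0.23], np.float64(0.0)) (50, [-0.17, 0.4, 2.21, 1.71, 0.99, -0.1], np.float64(0.0)) (108, [-0.16, 0.44, 2.31, 1.82, 1.01, -0.27], np.float64(0.0))
```

```bash
python3 q.py 20; python3 q.py -60
```

```text
depth 67.3208179113634 off y,z 1.209160159818732 -2.1940939513255073 grip off 0.8691631293719387 -1.1787790785224053 F axial -0.3218506689881117 Fy,z -0.03546662334107095 0.8153984240027595 T [0.113 0.27  0.02 ]
t 13.175 pos [566.092 174.397 222.661] F [ 0.206 -0.022 -0.853] -> d [ 0.047 -0.001  0.001] rot [-0.22  0.33  0.11]
depth 67.3208179113634 off y,z 1.209160159818732 -2.1940939513255073 grip off 0.8691631293719387 -1.1787790785224053 F axial -0.3218506689881117 Fy,z -0.03546662334107095 0.8153984240027595 T [0.113 0.27  0.02 ]
t 13.175 pos [566.092 174.397 222.661] F [ 0.206 -0.022 -0.853] -> d [ 0.127 -0.001  0.   ] rot [-0.22  0.33  0.11]
```

Emit:
carry_out(delta_pos=[[0.01,0,0],[0.03,0,0],[0.05,0,0],[0.07,0,0],[0.09,0,0],[0.11,0,0],[0.132,0,0],[0.132,0,0]], rot=[[0,0,0],[0,0,0],[0,0,0],[0,0,0],[0,0,0],[0,0,0],[0,0,0],[0,0,0]])

```text
clock: 14.18
eef_pos: [672.1, 144.4, 299.4]
tcp_rot: [-3.137, -0.607, -0.28]
contact_force: [0.4, 0.5, -1.6]
opening: 0.181
grasp_force: 78.2
```

```bash
cat >> h.py <<'E'
RD=RD@R.from_euler('x',45,degrees=True).as_matrix()
def tcp_at(depth): return DO+(GX-depth)*A-6*RD[:,2]
E
sed -i "s/tip@Z,/tip@RD[:,2],/;s/(g-DO)@Z,/(g-DO)@RD[:,2],/;s/\['contact_force'\]@Z/['contact_force']@RD[:,2]/" q.py; python3 q.py -60
```

```text
depth -66.98573122329418 off y,z -0.6596999302022108 -1.3383754757224817 grip off -0.2581122638064677 -0.8633850274909072 F axial -0.689319869353843 Fy,z 0.5889748166991072 1.4973837632046518 T [ 0.126  0.291 -0.047]
t 14.175 pos [672.149 144.353 299.373] F [ 0.448  0.54  -1.604] -> d [-0.007  0.004  0.003] rot [44.73  0.2  -0.06]
```

Emit:
carry_out(delta_pos=[[0,0.0005,0],[0,0.001,0],[0,0.0015,0.001],[0,0.002,0.001],[0,0.0025,0.001],[0,0.003,0.002],[0,0.0035,0.003],[0,0.004,0.003]], rot=[[5.6,0,0],[11.2,0,0],[16.8,0,0],[22.4,0,0],[28,0,0],[33.6,0,0],[39.2,0,0],[44.8,0.2,0]])

```text
clock: 15.18
eef_pos: [664.0, 143.8, 287.5]
tcp_rot: [-2.468, -0.571, -0.255]
contact_force: [-0.8, 0.8, -1.8]
opening: 0.178
grasp_force: 78.2
```

Emit:
carry_out(delta_pos=[[0,0,0],[0,0,0]], rot=[[0,0,0],[0,0,0]])

```text
clock: 15.42
eef_pos: [664.3, 143.0, 286.9]
tcp_rot: [-2.475, -0.568, -0.255]
contact_force: [0.3, 0.2, -1.3]
opening: 0.181
grasp_force: 78.3
```

```bash
python3 q.py -60; python3 q.py 45; python3 -c "
from h import *
print(r.sense()['qpos'])"
```

```text
depth -53.87866749550311 off y,z 0.15312600657088352 -5.236663626657344 grip off 2.9094517613153617 2.6539866584194076 F axial -0.5875941743387493 Fy,z 0.6464098948924807 1.0068193100200111 T [-0.349  0.304  0.033]
t 15.425 pos [664.256 142.985 286.918] F [ 0.252  0.193 -1.295] -> d [ 0.006 -0.002 -0.003] rot [ 6.01  2.63 -0.77]
depth -53.87866749550311 off y,z 0.15312600657088352 -5.236663626657344 grip off 2.9094517613153617 2.6539866584194076 F axial -0.5875941743387493 Fy,z 0.6464098948924807 1.0068193100200111 T [-0.349  0.304  0.033]
t 15.425 pos [664.256 142.985 286.918] F [ 0.252  0.193 -1.295] -> d [-0.099 -0.001  0.002] rot [ 6.01  2.63 -0.77]
[-0.03   0.232  2.     1.221  0.572  0.63 ]
```

Emit:
carry_out(delta_pos=[[0.003,-0.001,-0.002],[0.006,-0.002,-0.003],[0.006,-0.002,-0.003],[0.006,-0.002,-0.003]], rot=[[3,1.3,-0.4],[6,2.6,-0.8],[6,2.6,-0.8],[6,2.6,-0.8]])

```text
clock: 15.92
eef_pos: [667.5, 142.6, 293.8]
tcp_rot: [-2.356, -0.612, -0.278]
contact_force: [0.4, 1.2, -1.2]
opening: 0.186
grasp_force: 78.3
```

```bash
python3 q.py -60; python3 - <<'E'
from h import *
st=r.sense()
V=[]
R0=R.from_euler('xyz',st['tcp_rot']).as_matrix(); g=st['eef_pos']+6*R0[:,2]; a=R0[:,0]
for c,x,y in(("scene",330,130),("side",230,110)):
    im=r.grab_frame(c);C=cam(c,st)
    for X in [cyl(g-175*a,g-120*a,20),cyl(g-120*a,g+25*a,9)]:
        for k in(0,40): cv2.polylines(im,[proj(C,X[k:k+40]).astype(int)],True,(0,0,255),1)
    X=cyl(DO,DO-130*A,37)
    for k in(0,40): cv2.polylines(im,[proj(C,X[k:k+40]).astype(int)],True,(0,255,0),1)
    V.append(cv2.resize(im[y:y+105,x:x+140],(400,300)))
cv2.imwrite("pics/pre2.png",np.hstack(V))
E
```

```text
depth -60.58090148377888 off y,z -0.3968372513818451 0.2972429481928792 grip off -0.8131566777904924 0.37281729034500716 F axial -0.6430061373323499 Fy,z -0.1870455743933414 1.6435024049096287 T [-0.396  0.3    0.035]
t 15.925 pos [667.514 142.612 293.85 ] F [ 0.419  1.226 -1.212] -> d [-0.001  0.001 -0.   ] rot [-0.09  0.02  0.14]
```

View pics/pre2.png

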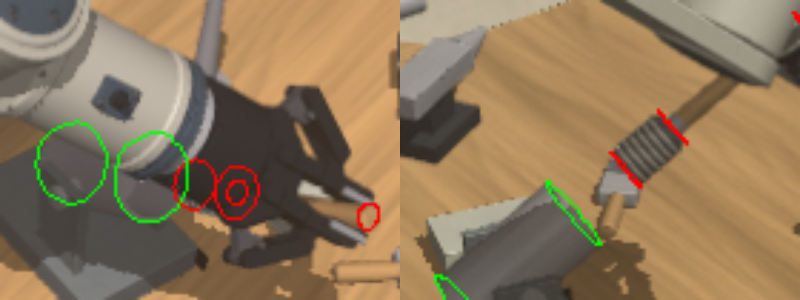

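Side view: the brush head is on the drum axis, with no slip in the grip. The scene view is blocked by the arm. Going in.

Emit:
carry_out(delta_pos=[[-0.015,0,0],[-0.03,0,0],[-0.045,0,0],[-0.06,0,0],[-0.075,0,0],[-0.09,0,0],[-0.106,0,0],[-0.106,0,0]], rot=[[0,0,0],[0,0,0],[0,0,0],[0,0,0],[0,0,0],[0,0,0],[0,0,0],[0,0,0]])

```text
clock: 17.02
eef_pos: [583.4, 166.4, 232.3]
tcp_rot: [-2.355, -0.611, -0.278]
contact_force: [-0.1, -0.7, -0.2]
opening: 0.184
grasp_force: 78.3
```

```bash
python3 q.py 62
```

```text
depth 46.33446057053527 off y,z -0.03126219800746697 0.2012663424173831 grip off -0.3237210598868189 0.35504341274915696 F axial -0.08523390036308079 Fy,z 0.6331945960019767 -0.31161326134122463 T [-0.363  0.266  0.031]
t 17.025 pos [583.433 166.412 232.25 ] F [-0.126 -0.659 -0.235] -> d [-0.016  0.    -0.   ] rot [-0.15  0.05  0.1 ]
```

Emit:
carry_out(delta_pos=[[-0.005,0,0],[-0.01,0,0],[-0.014,0,0],[-0.017,0,0],[-0.017,0,0]], rot=[[0,0,0],[0,0,0],[0,0,0],[0,0,0],[0,0,0]])

```text
clock: 17.65
eef_pos: [570.9, 169.8, 222.9]
tcp_rot: [-2.354, -0.613, -0.279]
contact_force: [0.9, -0.4, -1.3]
opening: 0.183
grasp_force: 78.3
```

Emit:
carry_out(delta_pos=[[-0.0025,0,0],[-0.005,0,0],[-0.005,0,0]], rot=[[0,0,0],[0,0,0],[0,0,0]])

```text
clock: 18.02
eef_pos: [566.9, 171.0, 220.0]
tcp_rot: [-2.354, -0.613, -0.279]
contact_force: [0.5, -0.7, -0.6]
opening: 0.186
grasp_force: 78.3
```

Emit:
carry_out(delta_pos=[[-0.0025,0,0],[-0.005,0,0],[-0.005,0,0]], rot=[[0,0,0],[0,0,0],[0,0,0]])

```text
clock: 18.4
eef_pos: [563.5, 172.0, 217.6]
tcp_rot: [-2.353, -0.614, -0.28]
contact_force: [2.0, -0.9, 1.2]
opening: 0.18
grasp_force: 78.3
```

Emit:
carry_out(delta_pos=[[-0.001,0,0],[-0.002,0,0],[-0.002,0,0]], rot=[[0,0,0],[0,0,0],[0,0,0]])

```text
clock: 18.77
eef_pos: [562.0, 172.4, 216.4]
tcp_rot: [-2.353, -0.614, -0.28]
contact_force: [3.6, -1.1, 1.2]
opening: 0.185
grasp_force: 78.3
```

```bash
python3 q.py 7
```

```text
depth 73.65970630328472 off y,z 0.30359782059594953 0.6929188222496407 grip off -0.10386784047707487 0.36906506182834853 F axial 3.7547650290991985 Fy,z 0.8659815136365581 0.8240418958647713 T [-0.313 -0.217 -0.317]
t 18.775 pos [561.959 172.433 216.43 ] F [ 3.606 -1.068  1.175] -> d [ 0.067  0.    -0.   ] rot [-0.18 -0.11  0.13]
```

Contact, 3.8 N at about 70 mm. Drawing back to 7 mm inside the mouth, then in again to about 48 mm.

Emit:
carry_out(delta_pos=[[0.01,0,0],[0.025,0,0],[0.04,0,0],[0.055,0,0],[0.064,0,0],[0.067,0,0],[0.067,0,0],[0.067,0,0]], rot=[[0,0,0],[0,0,0],[0,0,0],[0,0,0],[0,0,0],[0,0,0],[0,0,0],[0,0,0]])

```text
clock: 19.77
eef_pos: [613.8, 157.5, 254.3]
tcp_rot: [-2.354, -0.613, -0.279]
contact_force: [-0.2, 0.2, -0.9]
opening: 0.184
grasp_force: 78.3
```

```bash
python3 q.py 52
```

```text
depth 7.791052056043978 off y,z 0.21819845725818665 0.3797189059389795 grip off -0.12516413031533583 0.31094814141284866 F axial -0.7501060024230131 Fy,z 0.3052705063029507 0.5462033461371815 T [-0.381  0.28   0.037]
t 19.775 pos [613.783 157.505 254.263] F [-0.212  0.238 -0.923] -> d [-0.044  0.    -0.   ] rot [-0.17 -0.02  0.11]
```

Emit:
carry_out(delta_pos=[[0.002,0,0],[0.002,0,0],[-0.01,0,0],[-0.022,0,0],[-0.034,0,0],[-0.044,0,0],[-0.046,0,0],[-0.046,0,0]], rot=[[0,0,0],[0,0,0],[0,0,0],[0,0,0],[0,0,0],[0,0,0],[0,0,0],[0,0,0]])

```text
clock: 20.78
eef_pos: [578.4, 167.8, 228.4]
tcp_rot: [-2.354, -0.613, -0.279]
contact_force: [0.9, -0.2, -0.7]
opening: 0.184
grasp_force: 78.3
```

Emit:
carry_out(delta_pos=[[-0.0025,0,0],[-0.005,0,0],[-0.005,0,0]], rot=[[0,0,0],[0,0,0],[0,0,0]])

```text
clock: 21.15
eef_pos: [574.1, 168.9, 225.3]
tcp_rot: [-2.354, -0.613, -0.279]
contact_force: [0.1, 0.5, -0.9]
opening: 0.186
grasp_force: 78.3
```

Emit:
carry_out(delta_pos=[[-0.0025,0,0],[-0.005,0,0],[-0.005,0,0]], rot=[[0,0,0],[0,0,0],[0,0,0]])

```text
clock: 21.52
eef_pos: [570.0, 170.0, 222.3]
tcp_rot: [-2.354, -0.613, -0.279]
contact_force: [-0.1, 0.8, -1.8]
opening: 0.181
grasp_force: 78.3
```

Emit:
carry_out(delta_pos=[[-0.0025,0,0],[-0.005,0,0],[-0.005,0,0]], rot=[[0,0,0],[0,0,0],[0,0,0]])

```text
clock: 21.9
eef_pos: [566.1, 171.2, 219.4]
tcp_rot: [-2.354, -0.613, -0.279]
contact_force: [-1.0, -0.0, -0.9]
opening: 0.184
grasp_force: 78.3
```

Emit:
carry_out(delta_pos=[[-0.0025,0,0],[-0.005,0,0],[-0.005,0,0]], rot=[[0,0,0],[0,0,0],[0,0,0]])

```text
clock: 22.28
eef_pos: [562.8, 172.2, 217.0]
tcp_rot: [-2.353, -0.614, -0.28]
contact_force: [2.0, -0.7, 1.2]
opening: 0.182
grasp_force: 78.3
```

Emit:
carry_out(delta_pos=[[-0.001,0,0],[-0.002,0,0],[-0.002,0,0]], rot=[[0,0,0],[0,0,0],[0,0,0]])

```text
clock: 22.65
eef_pos: [561.2, 172.6, 215.8]
tcp_rot: [-2.353, -0.614, -0.28]
contact_force: [2.8, -1.3, 2.0]
opening: 0.187
grasp_force: 78.3
```

```bash
python3 q.py 4
```

```text
depth 74.66926122792276 off y,z 0.3383130136959821 0.6868444914399504 grip off -0.05144131742378182 0.36253569590658524 F axial 3.638736479596907 Fy,z 0.4244758482044582 -0.23109833084755055 T [-0.272 -0.252 -0.375]
t 22.65 pos [561.171 172.617 215.825] F [ 2.812 -1.291  1.975] -> d [ 0.071  0.    -0.   ] rot [-0.18 -0.11  0.13]
```

Same depth as last time to within 1 mm, so the first draw-back probably didn't register. I'll press slightly more, hold, draw back shallower, and check with the side camera.

Emit:
carry_out(delta_pos=[[-0.001,0,0],[-0.001,0,0],[-0.001,0,0]], rot=[[0,0,0],[0,0,0],[0,0,0]])

```text
clock: 23.02
eef_pos: [560.3, 172.9, 215.2]
tcp_rot: [-2.353, -0.614, -0.279]
contact_force: [3.9, -1.0, 2.6]
opening: 0.185
grasp_force: 78.3
```

Emit:
carry_out(delta_pos=[[0.015,0,0],[0.03,0,0],[0.045,0,0],[0.06,0,0],[0.068,0,0],[0.07,0,0],[0.07,0,0],[0.07,0,0]], rot=[[0,0,0],[0,0,0],[0,0,0],[0,0,0],[0,0,0],[0,0,0],[0,0,0],[0,0,0]])

```text
clock: 24.02
eef_pos: [614.5, 157.3, 254.8]
tcp_rot: [-2.354, -0.612, -0.279]
contact_force: [-0.3, 1.0, -0.7]
opening: 0.183
grasp_force: 78.3
```

```bash
python3 q.py 50; python3 - <<'E'
from h import *
st=r.sense()
R0=R.from_euler('xyz',st['tcp_rot']).as_matrix(); g=st['eef_pos']+6*R0[:,2]; a=R0[:,0]
im=r.grab_frame("side");C=cam("side",st); raw=im.copy()
for X in [cyl(g-175*a,g-120*a,20)]:
    for k in(0,40): cv2.polylines(im,[proj(C,X[k:k+40]).astype(int)],True,(0,0,255),1)
X=cyl(DO,DO-130*A,37); cv2.polylines(im,[proj(C,X[:40]).astype(int)],True,(0,255,0),1)
V=[cv2.resize(i[140:215,250:350],(400,300),interpolation=cv2.INTER_CUBIC) for i in(raw,im)]
cv2.imwrite("pics/in.png",np.hstack(V))
E
```

```text
depth 6.889977977265486 off y,z 0.19232933372412744 0.3720487699598323 grip off -0.1404544110748842 0.31381400814252225 F axial -0.8711644289927531 Fy,z -0.44006401857786104 0.7317057615763708 T [-0.399  0.32   0.007]
t 24.025 pos [614.492 157.314 254.787] F [-0.343  0.961 -0.669] -> d [-0.043  0.    -0.   ] rot [-0.17 -0.02  0.11]
```

View pics/in.png

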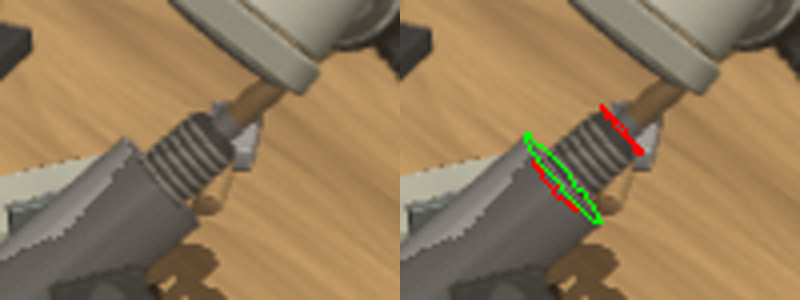

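Side crop: head mostly outside with its end about 7 mm inside the rim, agreeing with the computed depth. I'll go out 3 mm more, pause, then go in again.

Emit:
carry_out(delta_pos=[[0.003,0,0],[0.003,0,0],[0.003,0,0],[-0.01,0,0],[-0.022,0,0],[-0.034,0,0],[-0.044,0,0],[-0.044,0,0]], rot=[[0,0,0],[0,0,0],[0,0,0],[0,0,0],[0,0,0],[0,0,0],[0,0,0],[0,0,0]])

```text
clock: 25.08
eef_pos: [579.8, 167.2, 229.4]
tcp_rot: [-2.354, -0.612, -0.279]
contact_force: [-0.0, 0.6, -1.2]
opening: 0.187
grasp_force: 78.3
```

Emit:
carry_out(delta_pos=[[-0.003,0,0],[-0.006,0,0],[-0.006,0,0]], rot=[[0,0,0],[0,0,0],[0,0,0]])

```text
clock: 25.45
eef_pos: [575.7, 168.5, 226.4]
tcp_rot: [-2.354, -0.613, -0.279]
contact_force: [-0.1, 0.8, -0.3]
opening: 0.182
grasp_force: 78.3
```

Emit:
carry_out(delta_pos=[[-0.003,0,0],[-0.006,0,0],[-0.006,0,0]], rot=[[0,0,0],[0,0,0],[0,0,0]])

```text
clock: 25.82
eef_pos: [570.7, 169.8, 222.8]
tcp_rot: [-2.354, -0.613, -0.279]
contact_force: [0.6, -0.0, -1.0]
opening: 0.184
grasp_force: 78.3
```

Emit:
carry_out(delta_pos=[[-0.003,0,0],[-0.006,0,0],[-0.006,0,0]], rot=[[0,0,0],[0,0,0],[0,0,0]])

```text
clock: 26.2
eef_pos: [566.0, 171.2, 219.4]
tcp_rot: [-2.354, -0.613, -0.279]
contact_force: [-0.2, -0.6, -0.9]
opening: 0.186
grasp_force: 78.3
```

Emit:
carry_out(delta_pos=[[-0.0025,0,0],[-0.005,0,0],[-0.005,0,0]], rot=[[0,0,0],[0,0,0],[0,0,0]])

```text
clock: 26.58
eef_pos: [562.7, 172.2, 217.0]
tcp_rot: [-2.353, -0.614, -0.28]
contact_force: [1.3, -1.0, 0.2]
opening: 0.18
grasp_force: 78.3
```

The plate is at the same ~70 mm for the third time, springing at ~0.9 N/mm. So "every time" evidently means per job rather than per stroke, and all three presses were real. Finishing the third press gently.

Emit:
carry_out(delta_pos=[[-0.0015,0,0],[-0.003,0,0],[-0.003,0,0],[-0.003,0,0]], rot=[[0,0,0],[0,0,0],[0,0,0],[0,0,0]])

```text
clock: 27.08
eef_pos: [560.4, 172.9, 215.3]
tcp_rot: [-2.353, -0.614, -0.28]
contact_force: [4.5, -0.9, 1.3]
opening: 0.186
grasp_force: 78.3
```

Emit:
carry_out(delta_pos=[[0.015,0,0],[0.03,0,0],[0.045,0,0],[0.06,0,0],[0.068,0,0],[0.071,0,0],[0.071,0,0],[0.071,0,0]], rot=[[0,0,0],[0,0,0],[0,0,0],[0,0,0],[0,0,0],[0,0,0],[0,0,0],[0,0,0]])

```text
clock: 28.08
eef_pos: [615.3, 157.1, 255.4]
tcp_rot: [-2.354, -0.613, -0.279]
contact_force: [0.0, -1.1, -2.1]
opening: 0.181
grasp_force: 78.3
```

```bash
python3 q.py 3
```

```text
depth 5.857891166802784 off y,z 0.19990738337033176 0.37992427238221516 grip off -0.1447340635693312 0.318302387024772 F axial -0.9648485574376027 Fy,z 2.084323779075572 0.6262810867270303 T [-0.404  0.334 -0.025]
t 28.075 pos [615.306 157.087 255.379] F [ 0.012 -1.076 -2.123] -> d [ 0.003  0.    -0.   ] rot [-0.17 -0.02  0.11]
```

Emit:
carry_out(delta_pos=[[0.015,0,0],[0.03,0,0],[0.045,0,0],[0.06,0,0],[0.075,0,0],[0.09,0,0],[0.1,0,0],[0.1,0,0]], rot=[[0,0,0],[0,0,0],[0,0,0],[0,0,0],[0,0,0],[0,0,0],[0,0,0],[0,0,0]])

```text
clock: 29.08
eef_pos: [694.7, 134.4, 313.6]
tcp_rot: [-2.354, -0.614, -0.279]
contact_force: [-0.5, 0.1, -1.1]
opening: 0.186
grasp_force: 78.3
```

```bash
python3 - <<'E'
from k import *
T=[([690,110,340],0.5),([551.4,-177.9,250],1)]
go([551.4,-177.9,250],down(.374))
st=r.sense(); R0=R.from_euler('xyz',st['tcp_rot']); w=(R0.inv()*R.from_matrix(down(.374))).as_rotvec()
q=st['qpos']; 
for f in np.linspace(0,1,9):
    p=st['eef_pos']*(1-f)+f*np.array([551.4,-177.9,250]); p[2]+=60*np.sin(np.pi*f)
    M=(R0*R.from_rotvec(w*f)).as_matrix(); q,e=ik(p,M,q); print(round(f,2),p.round(),q.round(2),'tip',(p-175*M[:,0]).round())
    print(R0.inv().apply(p-st['eef_pos']).round(0)/1000)
E
```

```text
t 29.075 pos [694.72  134.376 313.606] F [-0.521  0.146 -1.098] -> d [-0.079  0.255 -0.225] rot [-30.81 -45.71 -20.67]
0.0 [695. 134. 314.] [-0.09  0.27  1.95  1.35  0.69  0.48] tip [557. 174. 213.]
[0. 0. 0.]
0.12 [677.  95. 329.] [-0.14  0.22  1.89  1.05  0.76  0.69] tip [531. 119. 234.]
[ 0.003  0.019 -0.041]
0.25 [659.  56. 340.] [-0.18  0.19  1.84  0.82  0.87  0.82] tip [506.  64. 255.]
[ 0.005  0.039 -0.081]
0.38 [641.  17. 345.] [-0.22  0.18  1.79  0.65  0.97  0.89] tip [483.  10. 270.]
[ 0.002  0.064 -0.116]
0.5 [623. -22. 342.] [-0.25  0.18  1.75  0.5   1.05  0.92] tip [461. -43. 279.]
[-0.005  0.093 -0.147]
0.62 [605. -61. 329.] [-0.27  0.2   1.72  0.37  1.1   0.91] tip [441. -95. 281.]
[-0.017  0.127 -0.173]
0.75 [ 587. -100.  308.] [-0.29  0.22  1.72  0.25  1.13  0.9 ] tip [ 422. -146.  275.]
[-0.035  0.167 -0.193]
0.88 [ 569. -139.  281.] [-0.3   0.25  1.72  0.13  1.13  0.89] tip [ 404. -195.  264.]
[-0.056  0.21  -0.21 ]
1.0 [ 551. -178.  250.] [-0.31  0.29  1.74 -0.    1.11  0.88] tip [ 388. -242.  250.]
[-0.079  0.255 -0.225]
```

Emit:
carry_out(delta_pos=[[0.003,0.019,-0.041],[0.005,0.039,-0.081],[0.002,0.064,-0.116],[-0.005,0.093,-0.147],[-0.017,0.127,-0.173],[-0.035,0.167,-0.193],[-0.056,0.21,-0.21],[-0.079,0.255,-0.225]], rot=[[-3.85,-5.71,-2.58],[-7.7,-11.43,-5.17],[-11.55,-17.14,-7.75],[-15.4,-22.85,-10.33],[-19.26,-28.57,-12.92],[-23.1,-34.28,-15.5],[-26.96,-40,-18.09],[-30.81,-45.71,-20.67]])

```text
clock: 30.08
eef_pos: [550.1, -178.3, 249.2]
tcp_rot: [3.14, 0.003, 0.376]
contact_force: [0.4, -0.4, -2.5]
opening: 0.181
grasp_force: 78.3
```

Emit:
carry_out(delta_pos=[[0,0,0],[0,0,0]], rot=[[0,0,0],[0,0,0]])

```text
clock: 30.32
eef_pos: [551.2, -176.7, 249.9]
tcp_rot: [-3.14, -0.001, 0.374]
contact_force: [0.7, 1.1, -0.5]
opening: 0.181
grasp_force: 78.3
```

```bash
python3 - <<'E'
from h import *
from scipy.optimize import minimize
go([551.4,-177.9,71.5],down(.374)); go([551.4,-177.9,105],down(.374))
st=r.sense(); print(st['wrist_torque'])
# brush pose in hand from the scene and side views: in-plane check
C={c:cam(c) for c in("scene","side")}; M={}
for c in C:
    r.grab_frame(c)
    for d in r.cut_out("brush",c):
        print(c,d['p'],np.round(d['box']),d['mask'].sum()); M.setdefault(c,[]).append(d['mask'])
z0=st['eef_pos'][2]-6
P0=brush_parts(*(st['eef_pos'][:2]-75*np.array([np.cos(.374),np.sin(.374)])),.374,z0)
for c in C:
    b=mask_of(C[c],P0)>.5; ys,xs=np.where(b); print(c,'expected box',xs.min(),ys.min(),xs.max(),ys.max(),b.sum())
E
```

```text
t 30.325 pos [ 551.189 -176.666  249.937] F [ 0.653  1.062 -0.521] -> d [-0.     0.002  0.178] rot [-0.11 -0.04 -0.03]
t 30.325 pos [ 551.189 -176.666  249.937] F [ 0.653  1.062 -0.521] -> d [-0.     0.002  0.145] rot [-0.11 -0.04 -0.03]
[ 0.043 -0.119 -0.028]
scene 0.9 [209. 254. 312. 299.] 1144
scene 0.6 [ 98. 280. 204. 330.] 1455
side 0.69 [373. 211. 419. 275.] 863
side 0.6 [291. 367. 376. 461.] 520
side 0.57 [359. 289. 425. 349.] 2201
scene expected box 204 253 309 297 1480
side expected box 370 208 425 272 1055
```

Emit:
carry_out(delta_pos=[[0,0.001,0.03],[0,0.001,0.06],[0,0.001,0.09],[0,0.001,0.12],[0,0.001,0.145],[0,0.001,0.155],[0,0.001,0.16],[0,0.001,0.16]], rot=[[0,0,0],[0,0,0],[0,0,0],[0,0,0],[0,0,0],[0,0,0],[0,0,0],[0,0,0]])

```text
clock: 31.52
eef_pos: [551.9, -178.5, 90.5]
tcp_rot: [3.141, -0.0, 0.374]
contact_force: [0.9, 0.5, -1.7]
opening: 0.181
grasp_force: 78.3
```

```bash
python3 - <<'E'
from h import *
go([551.4,-177.9,71.5],down(.374)); print(r.sense()['wrist_torque'])
st=r.sense(); im=r.grab_frame("side"); sc=r.grab_frame("scene")
V=[cv2.resize(i,(400,300),interpolation=cv2.INTER_CUBIC) for i in(im[250:355,330:470],sc[270:375,200:340])]
cv2.imwrite("pics/low.png",np.hstack(V))
E
```

```text
t 31.525 pos [ 551.861 -178.518   90.513] F [ 0.893  0.499 -1.723] -> d [-0.    -0.001  0.019] rot [ 0.02 -0.02  0.  ]
[ 0.025 -0.093  0.052]
```

View pics/low.png

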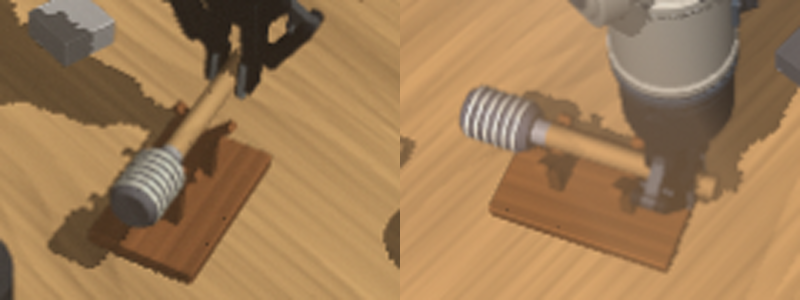

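Brush is level and lined up above both notches (side head at crop (150,185), scene head at (495,118)). Lowering the last 19 mm while feeling for the seat.

Emit:
carry_out(delta_pos=[[0,0,0.005],[0,0,0.01],[0,0,0.014],[0,0,0.016],[0,0,0.017],[0,0,0.017]], rot=[[0,0,0],[0,0,0],[0,0,0],[0,0,0],[0,0,0],[0,0,0]])

```text
clock: 32.38
eef_pos: [551.3, -178.4, 73.0]
tcp_rot: [-3.141, 0.001, 0.374]
contact_force: [-1.7, 0.8, 1.9]
opening: 0.18
grasp_force: 78.6
```

Emit:
carry_out(delta_pos=[[0,0,0.001],[0,0,0.0015],[0,0,0.0015],[0,0,0.0015]], rot=[[0,0,0],[0,0,0],[0,0,0],[0,0,0]])

```text
clock: 32.88
eef_pos: [551.4, -178.4, 71.8]
tcp_rot: [-3.141, 0.0, 0.374]
contact_force: [-2.1, 1.7, 6.6]
opening: 0.187
grasp_force: 79.2
```

```bash
python3 -c "
from h import *
s=r.sense();print(s['eef_pos'],s['contact_force'],s['wrist_torque'])"
```

```text
[ 551.445 -178.373   71.814] [-2.131  1.719  6.615] [ 0.15   0.52  -0.135]
```

Emit:
carry_out(delta_pos=[[0,0,0],[0,0,0],[0,0,0],[0,0,0],[0,0,0],[0,0,0]], rot=[[0,0,0],[0,0,0],[0,0,0],[0,0,0],[0,0,0],[0,0,0]], grip_force=20)

```text
clock: 33.62
eef_pos: [551.5, -178.4, 71.8]
tcp_rot: [-3.141, 0.0, 0.374]
contact_force: [-1.9, 1.5, 6.5]
opening: 0.183
grasp_force: 79.2
```

```bash
python3 -c "
from h import *
s=r.sense();print(s['eef_pos'],s['contact_force'],s['wrist_torque'],s['grasp_force'])"
```

```text
[ 551.45  -178.386   71.846] [-1.91   1.488  6.547] [ 0.162  0.526 -0.124] 79.20263171195984
```

Seated in both notches with about 6.5 N of support. Opening slowly while staying in place.

Emit:
carry_out(delta_pos=[[0,0,0],[0,0,0],[0,0,0],[0,0,0]], rot=[[0,0,0],[0,0,0],[0,0,0],[0,0,0]], claw=0.05)

```text
clock: 34.12
eef_pos: [551.4, -178.5, 71.3]
tcp_rot: [-3.142, 0.0, 0.374]
contact_force: [-0.2, 0.5, 0.1]
opening: 0.586
grasp_force: 0.0
```

Emit:
carry_out(delta_pos=[[0,0,-0.01],[0,0,-0.03],[0,0,-0.06],[0,0,-0.09],[0,0,-0.12],[0,0,-0.15],[0,0,-0.18],[0,0,-0.18]], rot=[[0,0,0],[0,0,0],[0,0,0],[0,0,0],[0,0,0],[0,0,0],[0,0,0],[0,0,0]])

```text
clock: 35.12
eef_pos: [552.8, -178.9, 254.6]
tcp_rot: [3.138, -0.004, 0.374]
contact_force: [0.2, 0.2, -0.9]
opening: 0.59
grasp_force: 0.0
```

```bash
python3 - <<'E'
from h import *
from scipy.optimize import minimize
C={}; M={}
for c,w in(("scene",(268,323)),("side",(392,305)),("wrist",None)):
    C[c]=cam(c); im=r.grab_frame(c); cv2.imwrite(f"pics/end_{c}.png",im)
    for d in r.cut_out("brush",c):
        b=d['box']; print(c,round(d['p'],2),np.round(b),d['mask'].sum())
        if c not in M and (w is None or (b[0]<w[0]<b[2] and b[1]<w[1]<b[3])): M[c]=d['mask']
for cs in (("scene",),("side",),("wrist",)):
    f=lambda p: sum(np.abs(mask_of(C[c],brush_parts(*p))-M[c]).sum() for c in cs if c in M)
    s=minimize(f,[482,-205,.369],method='Nelder-Mead',options=dict(initial_simplex=[[482,-205,.369],[488,-205,.369],[482,-200,.369],[482,-205,.41]])); print(cs,s.x,s.fun)
E
python3 -c "
import cv2,numpy as np
a=cv2.imread('pics/end_side.png');b=cv2.imread('pics/end_wrist.png')
cv2.imwrite('pics/end.png',np.hstack([cv2.resize(a,(400,300)),cv2.resize(b,(400,300))]))"
```

```text
scene 0.88 [223. 301. 313. 343.] 971
scene 0.81 [ 98. 280. 202. 330.] 1502
side 0.67 [368. 272. 417. 334.] 831
side 0.62 [292. 364. 375. 457.] 531
wrist 0.77 [333. 378. 357. 420.] 762
wrist 0.6 [303. 181. 343. 388.] 5169
('scene',) [ 484.255 -204.992    0.37 ] 137.33725490196076
('side',) [ 482.647 -204.924    0.369] 114.56470588235294
('wrist',) [ 397.79  -257.857    0.545] 3503.133333333333
```

View pics/end.png

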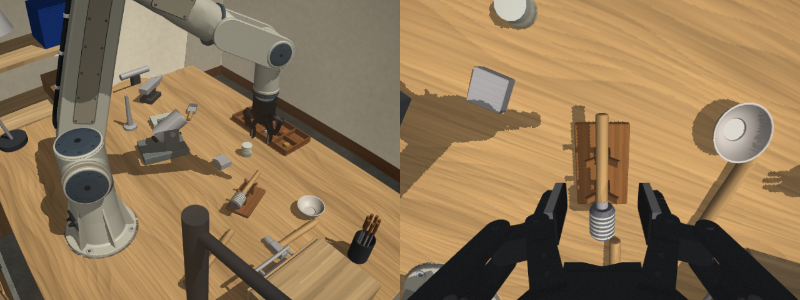

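The brush lies back in both notches within about 1 mm of its starting pose (fits from both cameras), and nothing else looks disturbed. Handing in.

```bash
python3 -c "
from rig import r
print(r.sign_off())"
```

```text
the job is handed in; nothing more can be done
None
```

I handed the job in at about 35 s: the brush pressed the plate gently three times (3.8, 5 and 4.5 N), was drawn back to about 4–8 mm inside the mouth each time, and lies in both notches within about 1 mm of its start. The plate was at the same depth (about 70 mm) on all three strokes, though the task says it changes, so I can't be sure each stroke counted. There was also one extra entry before these three: it reached 67 mm without feeling the plate when a wrist joint hit its range limit, so I took the brush out, rolled the gripper about the brush's axis and started again.

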